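# Clamp the bench pin: to touch, then a quarter turn

### The job

Take the wooden bench pin out of its holder and lay it flat on the bench with its plain tail end centred under the pad of the hold-down clamp, the notched end pointing straight out of the clamp's open side. Then turn the clamp's knob clockwise until the pad touches the wood and give it one quarter turn more. Leave the jar, the tape and the hammer where they are.

Things in the scene. Friction and masses are not known exactly. Their poses are not given: they have to be found in the camera images.
- clamp: Grey hold-down clamp fixed to the bench, 140 mm high, open side roughly to the robot's right. Origin on the bench under the screw axis; z up; +x points from the open side to its post, whose inner face is 45 mm from the axis (foot plate, 84 mm wide, behind it). The arm overhead spans 66 to 96 mm height and ends 21 mm in front (-x) of the axis. Nothing lies under the pad but the bench.
- clamp_axis (a point): The point on the bench under the clamp's screw axis (the origin of the clamp, same axes).
- knob (a joint): Knob on the vertical screw axis, rad; grows clockwise seen from above (tightening). Keeps its height, stays where left, takes 0.15 to 0.25 N m. Range 0 to 5, starts at 0.3 to 0.9. A full turn (6.283) lowers the pad 30 mm; at 0 the pad's underside is 33 mm above the bench, so it touches the 24 mm thick pin at about 1.88.
- knob_grip (a point): Where to grip the knob: on the screw axis, 130 mm above the bench. The grip is an upright black bar 64 mm long, 14 mm thick, from 106 to 141 mm height, on a round dark hub of 48 mm diameter below it. The bar's length is this point's x axis, parallel to the clamp's x axis when the knob joint reads 0.
- pad (a joint): How far the pad is pushed back up against its spring, m: 0 while it is free; grows once it rests on the work and the knob is turned on; 0.0075 is one quarter turn past touching. Stiffness 2 N/mm, range 0 to 0.016.
- pad_face (a point): Centre of the underside of the clamp's round steel pad (32 mm diameter), on the screw axis. It hangs on a coil spring from the screw.
- pin_holder: Pale plywood holder fixed to the bench, a low sleeve 100 mm deep, 80 mm wide, 50 mm high. Origin on the bench at the middle of its mouth, which looks along its -x (roughly to the robot's left); closed at the back (+x). The opening is 60 mm wide and 42 mm high. No floor: the pin lies on the bench.
- pin_mid (a point): Centre (half-way up) of the bench pin, a loose dark wooden bar 170 mm long (x), 44 wide (y), 24 thick (z), 0.09 to 0.18 kg. +x points to its plain tail end (85 mm from here); at the -x end is a V notch 40 mm deep. It starts flat in the holder, notched end inside, tail sticking out about 80 mm. To go into the clamp it is held near the notched end, as clamp arm and knob are above the tail.
- pin_tail (a point): Point of the bench pin on its centre line, half-way up, 30 mm from the tail end (55 mm from pin_mid towards the tail): this belongs under the pad.
- jar: White jar with a black lid, 55 mm diameter, 68 mm high; a bystander. Origin at the centre of its underside.
- tape: Roll of black tape lying flat, 62 mm diameter, 19 mm high; a bystander. Origin at the centre of its underside.
- hammer: Small hammer with a wooden haft lying flat, 234 mm long; a bystander. Origin under its middle, haft along its y.
There are look-alikes about, which are no part of the job. What is shaped like the part that bears pin_mid but purple is not meant.

How it is judged:
By the outcome, as a careful person would: the job done as asked, in the order asked, and still so for the second after the job is handed in, with the robot touching nothing.
It also fails if it takes over 67 s, if anything falls off the work surface, if the arm or the gripper's body presses on something with over 40 N, if the wrist force passes 120 N, or if a joint passes its speed limit or range.

### The arm

A 6-joint arm with a two-finger parallel gripper is mounted at the origin on a cart in front of the work surface, level with it; the furniture and walls round the work are solid. World frame = base frame: x ahead of the robot, y to its left, z up, the work surface at z = 0. Lengths are in m, angles in rad, forces in N, time in s.
With the tool pointing down it reaches from about 0.35 to 0.8 m from the base axis. Payload 7.3 kg.
Tool frame: the origin (TCP) lies between the finger pads; the fingertips stand 25 mm ahead of it and the grasp point (between the pads) lies 6 mm ahead of it (r.tip_extent is the distance from the TCP to the fingertips, in m); z points along the fingers, y is the line along which they close (so a half turn about z gives the same grasp; the last joint's range is limited). The gripper opens to 85 mm and grips with 20 to 120 N. Pads are 22 mm wide; open, the fingers measure 114 mm over their backs; the gripper's body (76 mm by 85 mm) begins 54 mm behind the grasp point. The pads swing forward as they close: fully open they stand 13 mm farther back than shut.
Start: joints at [-1.281, 0.342, 1.524, -0, 1.275, -0.146], TCP at [0.222, -0.476, 0.221] pointing down, gripper open.
Joint ranges: [-2.53, 2.53], [-0.77, 2.02], [0.04, 2.7], [-1, 4.14], [0.28, 2.66], [-3.11, 3.11]. Speed limits (rad/s): [2.57, 2.57, 3.14, 3.14, 3.14, 3.14].

### API

Orientations are given as a unit quaternion [x, y, z, w].
In Python, from workcell import r, command_gripper, optics gives the robot as it stands. The module is installed in compiled form; this text tells all that it offers. Calls block until the motion is done:
- r.reach(position, orientation): joint-space move of the TCP to a pose.
- r.move_straight(position, orientation=None, speed=0.15, max_force=None): straight line of the TCP; orientation=None keeps the orientation; speed is the mean speed in m/s. With max_force (N) it stops when the force on the tool has changed by that much, and returns True; else False.
- r.movej(angles): joint-space move.
- command_gripper(opening, force=None): finger opening in m; force is the grip in N (None keeps the last); returns when the fingers have stopped.
- r.hold(seconds).
- r.solve_ik(position, orientation): joint angles nearest the present ones, or None.
- r.read_state(): the state.
- optics.get_image(name): name is "scene" or "top" or "wrist"; returns (picture, depth): 420x560x3 uint8, red, green, blue; 420x560 float32, m along the optical axis (not along the pixel's ray), 0 where there is no reading.
- optics.camera_model(name): a dict with "K" (3x3 intrinsics, pixels), "R" (3x3) and "t" (3): a world point X has camera coordinates R X + t; the wrist camera has in their place "tool_from_camera" (4x4, takes a point from camera to tool coordinates, whose origin is the TCP and whose axes are the flange's). Camera axes: x right, y down, z forward; pixel columns grow to the right and rows downward; lengths in m; the calibration is good to about 2 mm. A picture is of the moment at which its call begins: read the wrist's pose just before it. camera_model takes no time and is no camera call.
A pose or a line that the arm cannot do raises r.PlanningError and nothing moves.
- r.finish_job(): hands the job in; it is judged then, once.
The state is a dict: "time_s": time; "joint_positions": joint angles; "dq": joint speeds; "tau": joint torques, N m; "eef_pos": TCP position; "eef_rot": TCP orientation; "contact_force": force on the tool from outside, world axes, zero at the start; "torque": the same for the moment, N m; "grip_width": finger opening in m; "grip_force": force on a finger pad.
Only numpy, scipy, OpenCV 4.12 (cv2) and the standard library are available. Lean on these libraries where they do the work, as an engineer would, in place of code of your own. Each camera call takes 0.05 s, during which the arm holds its last target. There are 200 camera calls.

## Working session

There is one attempt and no reset: what is moved stays moved. The work goes in short steps, each a Python script; the robot and the scene stay as the last script left them, time stands still between calls to the robot, and variables do not carry over. Pictures are saved under pics/ and viewed, at most 12 in all, crops included, and the job is handed in when it is done.

```bash
mkdir -p pics; cat > h.py <<'E'
import numpy as np, cv2
from workcell import r, command_gripper, optics
def cloud(name):
    s=r.read_state(); im,d=optics.get_image(name); m=optics.camera_model(name); K=np.array(m["K"])
    v,u=np.mgrid[:420,:560]
    pc=np.stack([(u-K[0,2])/K[0,0]*d,(v-K[1,2])/K[1,1]*d,d],-1)
    if name!="wrist":
        P=(pc-np.array(m["t"]))@np.array(m["R"])
    else:
        from scipy.spatial.transform import Rotation as Ro
        T=np.array(m["tool_from_camera"]); pt=pc@T[:3,:3].T+T[:3,3]
        P=pt@Ro.from_quat(s["eef_rot"]).as_matrix().T+np.array(s["eef_pos"])
    P[d==0]=np.nan
    return im,d,P
def save(n,im): cv2.imwrite("pics/"+n+".png",im[...,::-1])
def quat(a): # tool down, tool y (closing line) at angle: tool x axis along world angle a
    from scipy.spatial.transform import Rotation as Ro
    return (Ro.from_euler("z",a)*Ro.from_euler("x",np.pi)).as_quat()
E
python3 - <<'E'
from h import *
a=cloud("top"); b=cloud("scene"); save("top0",a[0]); save("scene0",b[0])
np.save("top0P.npy",a[2]);np.save("scene0P.npy",b[2])
s=r.read_state();print(s["time_s"],s["eef_rot"],quat(0))
E
```

```text
0.1 [ 9.76352733e-01  2.16182467e-01 -4.61111495e-05 -6.92985352e-04] [1.000000e+00 0.000000e+00 0.000000e+00 6.123234e-17]
```

View pics/top0.png

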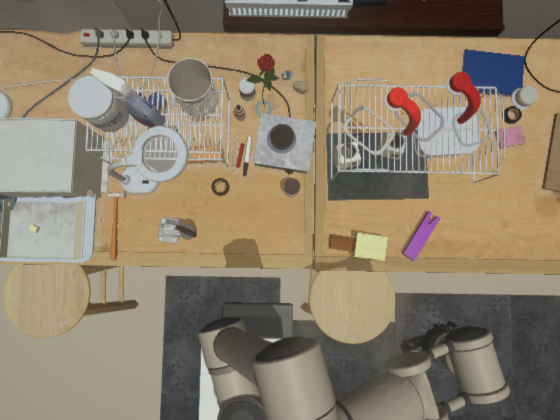

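View pics/scene0.png

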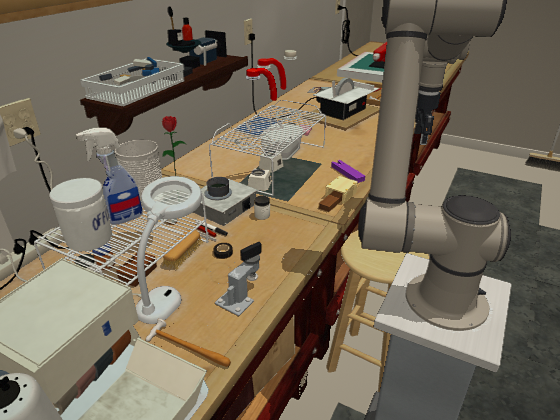

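Top view: the clamp is at about (178,230), with its black knob near (187,231). The holder (yellow) is at (371,247), with the brown pin tail at (341,243) sticking out to the left. The jar is at (290,186), the tape at (220,186), the hammer at (113,228), and the purple decoy at (421,235).

```bash
python3 - <<'E'
from h import *
P=np.load("top0P.npy");im=cv2.imread("pics/top0.png")[...,::-1].astype(int)
def rep(n,m):
    q=P[m]; q=q[~np.isnan(q[:,0])]; (c,w,a)=cv2.minAreaRect((q[:,:2]*1000).astype(np.float32))
    print(n,len(q),"med",np.median(q,0).round(4),"rect",np.round(c,1),np.round(w,1),round(a,1),"z",np.percentile(q[:,2],[5,95]).round(3))
R=np.zeros((420,560),bool)
def box(u0,u1,v0,v1):
    m=R.copy();m[v0:v1,u0:u1]=1;return m
z=P[...,2]
print("bench",P[215,280],P[250,300])
rep("holder",box(340,400,225,268)&(z>.04)&(z<.065))
rep("pin",box(320,356,225,262)&(z>.015)&(z<.033))
c=box(150,205,205,255)
print((z[210:250:2,154:202:2]*1000).astype(int))
br=im.sum(-1)
rep("knob top",c&(z>.125)); rep("hub",c&(z>.1)&(z<.125)); rep("arm",c&(z>.085)&(z<.1)); rep("foot",c&(z>.004)&(z<.03))
big=np.hstack([cv2.resize(im[205:260,145:215].astype(np.uint8),(400,314),interpolation=cv2.INTER_CUBIC),cv2.resize(im[222:277,325:395].astype(np.uint8),(400,314),interpolation=cv2.INTER_CUBIC)])
s=cv2.imread("pics/scene0.png")[...,::-1]
big2=np.hstack([cv2.resize(s[230:320,200:300],(400,286)),cv2.resize(s[160:220,310:380],(400,286))])
save("crop",np.vstack([big,big2]))
E
```

```text
bench [ 0.55928291 -0.09779728 -0.00526385] [ 0.4416513  -0.16707025 -0.0014922 ]
holder 757 med [ 0.4561 -0.3929  0.0507] rect [ 456.7 -393.5] [101.   79.7] 82.3 z [0.046 0.055]
pin 343 med [ 0.4672 -0.307   0.0245] rect [ 465.3 -306. ] [83.5 70.1] 86.6 z [0.02  0.029]
[[                   0                    0                    1
                     1                    2                    0
                     2                    0                    0
                     5                    0                   -1
                     1                   -3                    0
                     1                   -6                   -1
                     0                   -3                    1
                     1                    2                    8]
 [                   2                    1                    0
                    -3                    4                   -3
                     0                   -1                    0
                    -2                    0                   -4
                     0                   -5     
[... 9304 characters left out ...]
  -5                    0
                     3                    0                    3
                    -5                   -1                    0
                    -5                    0                    1
                    -2                    1                    1]]
knob top 99 med [0.4927 0.193  0.1391] rect [493.2 194. ] [64. 14.] 66.6 z [0.132 0.143]
hub 116 med [0.4946 0.1927 0.1059] rect [491.2 192.9] [50.3 45.9] 29.6 z [0.102 0.113]
arm 182 med [0.4969 0.2489 0.0918] rect [494. 226.] [100.   38.4] 80.1 z [0.088 0.098]
foot 406 med [0.4902 0.2722 0.0071] rect [503.7 248.2] [165.3 182.9] 1.0 z [0.004 0.014]<stdin>:14: RuntimeWarning: invalid value encountered in cast
```

View pics/crop.png

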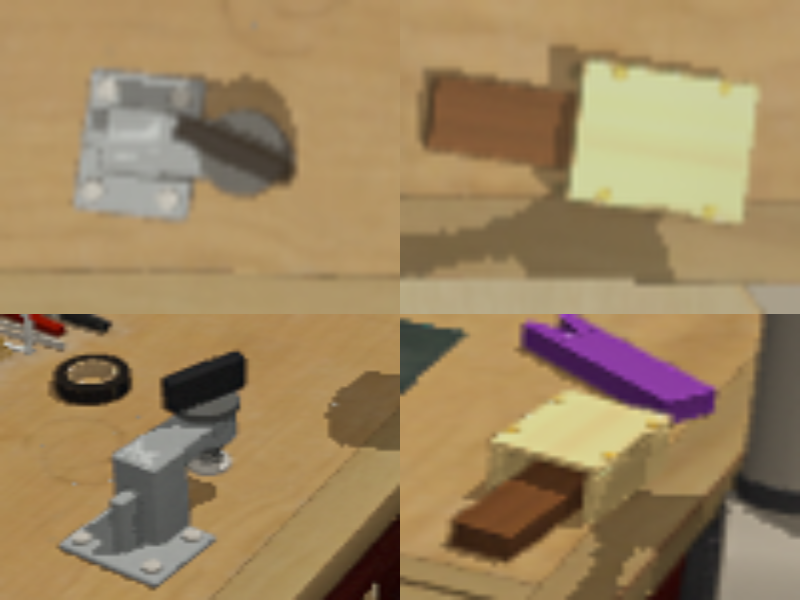

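The crop confirms it. The clamp's open side faces right (world -y), and its post direction is about 83°. The knob bar is at about 66.6°, and the pin tail points at about 83°. Next I'll take a closer wrist look over the pin.

```bash
cat >> h.py <<'E'
def brown(im,P,zlo=.012,zhi=.034):
    i=im.astype(int); m=(i[...,0]>1.55*i[...,1])&(i[...,0]<190)&(i[...,0]>40)&(i[...,2]<i[...,0]*.6)&(P[...,2]>zlo)&(P[...,2]<zhi)
    n,l,st,_=cv2.connectedComponentsWithStats(m.astype(np.uint8))
    k=1+np.argmax(st[1:,4]); return l==k
def rect(P,m):
    q=P[m]; return cv2.minAreaRect((q[:,:2]*1000).astype(np.float32)),np.median(q[:,2])
E
python3 - <<'E'
from h import *
print(r.tip_extent)
r.reach([.465,-.31,.26],quat(np.radians(83)))
im,d,P=cloud("wrist");save("w1",im);np.save("w1.npy",P)
try: print(rect(P,brown(im,P)))
except Exception as e: print(e)
m=(P[...,2]>.044)&(P[...,2]<.058); print("holder",rect(P,m))
print(r.read_state()["time_s"],r.read_state()["joint_positions"])
E
```

```text
0.025
(((471.4116516113281, -304.4307556152344), (83.87477111816406, 32.874794006347656), 82.93622589111328), np.float64(0.024151745796159252))
holder (((583.5219116210938, -382.1882629394531), (351.97283935546875, 386.4085998535156), 5.129599094390869), np.float64(0.050638076134790905))
1.2917 [-7.27340775e-01  3.78975650e-01  1.36126962e+00 -4.44025036e-04
  1.40189213e+00 -6.02542639e-01]
```

View pics/w1.png

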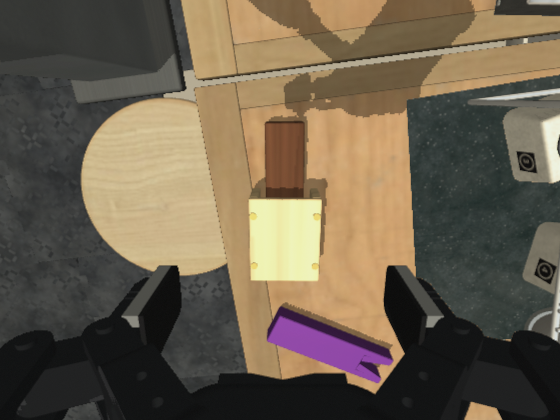

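The wrist view shows the pin at columns 265-304, rows 121-198, with the holder below it at (285,240). My brown mask came out too narrow, so I'll redo it more loosely on the same picture.

```bash
python3 - <<'E'
from h import *
P=np.load("w1.npy"); im=cv2.imread("pics/w1.png")[...,::-1].astype(int)
print(im[160,[255,262,268,275,285,295,302,310]],P[160,[262,268,275,285,295,302,310],2].round(3))
m=np.zeros((420,560),bool); m[115:194,255:315]=1
for nm,k in (("z",m&(P[...,2]>.015)&(P[...,2]<.034)),("c",m&(im[...,0]<135)&(im[...,0]>1.3*im[...,2])&(P[...,2]>.012))):
    k=cv2.morphologyEx(k.astype(np.uint8),cv2.MORPH_OPEN,np.ones((5,5)))>0; print(nm,rect(P,k))
h=np.zeros((420,560),bool); h[190:290,240:330]=1
print(rect(P,h&(P[...,2]>.042)&(P[...,2]<.06)))
P=np.load("top0P.npy"); t=cv2.imread("pics/top0.png")[...,::-1].astype(int)
k=np.zeros((420,560),bool);k[230:255,325:353]=1; k&=(t[...,0]<140)&(t[...,0]>1.5*t[...,2])&(P[...,2]>.015); print("top",rect(P,k))
E
```

```text
[[204 159 108]
 [201 157 107]
 [125  79  53]
 [119  77  50]
 [126  82  54]
 [117  75  50]
 [107  69  46]
 [209 169 120]] [-0.     0.024  0.023  0.024  0.024  0.024  0.001]
z (((467.757568359375, -302.22906494140625), (80.57897186279297, 43.9873161315918), 82.77767944335938), np.float64(0.024140711393281722))
c (((467.7806396484375, -302.03717041015625), (80.91805267333984, 43.98861312866211), 82.6849365234375), np.float64(0.02413861216709659))
(((456.8951721191406, -390.0911865234375), (100.50849151611328, 80.13632202148438), 82.38977813720703), np.float64(0.05057255343433484))
top (((467.528076171875, -302.689453125), (77.3294448852539, 43.805030822753906), 82.57752990722656), np.float64(0.024502384436117956))
```

```bash
python3 - <<'E'
from h import *
a=np.radians(82.75);u=np.array([np.cos(a),np.sin(a),0]);q=quat(a)
g=np.array([.4678,-.3018,0])
Z=lambda p,z:[p[0],p[1],z]
command_gripper(.07)
r.reach(Z(g,.10),q)
print(r.move_straight(Z(g,.024),q,speed=.12,max_force=15))
command_gripper(.03,60)
s=r.read_state();print(s["grip_width"],s["grip_force"],s["eef_pos"])
r.move_straight(Z(g,.028),q,speed=.1)
e=g+.15*u
print(r.move_straight(Z(e,.028),q,speed=.15,max_force=25))
r.move_straight(Z(e,.0245),q,speed=.1)
command_gripper(.07)
r.move_straight(Z(e-.05*u,.26),q,speed=.3)
im,d,P=cloud("wrist");save("w2",im);np.save("w2.npy",P)
k=(P[...,2]>.016)&(P[...,2]<.033)&(im[...,0].astype(int)<150)&(im[...,0]>1.3*im[...,2])
k=cv2.morphologyEx(k.astype(np.uint8),cv2.MORPH_OPEN,np.ones((5,5)))
n,l,st,_=cv2.connectedComponentsWithStats(k)
for i in range(1,n):
  if st[i,4]>300: print(st[i],rect(P,l==i))
print(r.read_state()["time_s"])
E
```

```text
False
0.029950993043392958 0.0 [ 0.46787269 -0.30183494  0.02417984]
False
[ 265  216   37   71 2553] (((467.1264343261719, -307.1117248535156), (92.13410186767578, 44.016021728515625), 82.88143157958984), np.float64(0.024126498652901035))
6.65
```

View pics/w2.png

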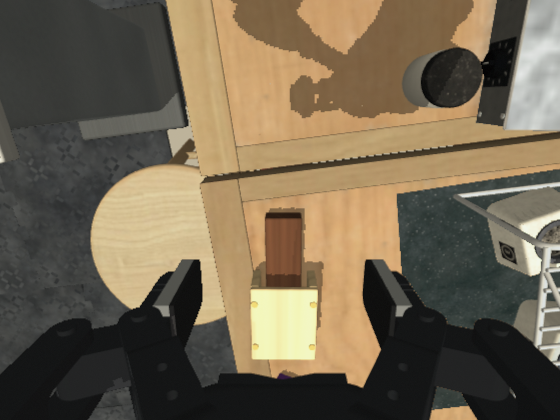

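The fingers closed to 30 mm with no force and the pin did not move: tail end is still at y≈-0.261. In the picture the pin is at columns 265-302, rows 210-288, and the holder is at (284,323). I missed the pin, so I'll check the tool and camera geometry before trying again.

```bash
python3 - <<'E'
from h import *
from scipy.spatial.transform import Rotation as Ro
m=optics.camera_model("wrist");T=np.array(m["tool_from_camera"]);print(T.round(3),np.array(m["K"]).round(1).tolist())
for p in ([0,0,.006],[0,0,.23]):
  c=np.linalg.inv(T)@np.array(p+[1]);x=np.array(m["K"])@c[:3];print(p,c[:3].round(3),(x[:2]/x[2]).round(0))
s=r.read_state();print(s["eef_pos"],Ro.from_quat(s["eef_rot"]).as_matrix().round(3).tolist(),s["grip_width"],s["joint_positions"])
im,d,P=cloud("wrist")
for v,uu in ((285,180),(285,385),(310,150),(400,280)): print(v,uu,d[v,uu],P[v,uu].round(3))
im,d,P=cloud("scene");save("s2",im)
E
```

```text
[[-0.001 -0.956 -0.295  0.076]
 [ 1.    -0.001 -0.001  0.   ]
 [ 0.001 -0.295  0.956 -0.153]
 [ 0.     0.     0.     1.   ]] [[348.9, 0.0, 282.2], [0.0, 348.9, 203.8], [0.0, 0.0, 1.0]]
[0, 0, 0.006] [-0.     0.026  0.175] [282. 255.]
[0, 0, 0.23] [-0.    -0.04   0.389] [282. 168.]
[ 0.4796437  -0.20185655  0.25809987] [[0.126, 0.992, -0.003], [0.992, -0.126, 0.002], [0.002, -0.003, -1.0]] 0.069884967551521 [-5.45755725e-01  3.09044266e-01  1.46846578e+00  1.00801057e-04
  1.36775904e+00 -4.19488127e-01]
285 180 0.12473527 [ 0.445 -0.186  0.301]
285 385 0.12416554 [ 0.518 -0.195  0.301]
310 150 0.1079964 [ 0.441 -0.184  0.318]
400 280 0.076956496 [ 0.481 -0.19   0.351]
```

View pics/s2.png

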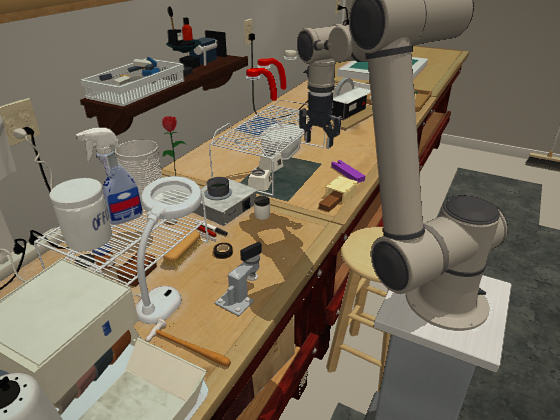

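```bash
python3 - <<'E'
from h import *
from scipy.spatial.transform import Rotation as Ro
def look(w):
    command_gripper(w); s=r.read_state(); im,d,P=cloud("wrist")
    t=(P-np.array(s["eef_pos"]))@Ro.from_quat(s["eef_rot"]).as_matrix()
    m=(d>0)&(d<.2)&(np.arange(420)[:,None]<370)
    for sg in (1,-1):
        q=t[m&(t[...,1]*sg>0)]
        print(w,s["grip_width"],sg,len(q),"x",q[:,0].min().round(3),"z max",np.percentile(q[:,2],[50,95,99,100]).round(3),"|y|min",abs(q[:,1]).min().round(3), "tip pts",q[q[:,2]>q[:,2].max()-.006].mean(0).round(3))
    return im
ims=[cv2.resize(look(w),(400,300)) for w in (.07,.0)]
save("w3",np.hstack(ims)); print(r.read_state()["time_s"])
E
```

```text
0.07 0.0696867148392187 1 10780 x -0.011 z max [-0.071 -0.03  -0.022 -0.018] |y|min 0.02 tip pts [ 0.003  0.036 -0.022]
0.07 0.0696867148392187 -1 10778 x -0.01 z max [-0.071 -0.03  -0.023 -0.018] |y|min 0.02 tip pts [ 0.003 -0.035 -0.021]
0.0 -0.00012517619637791595 1 11495 x -0.01 z max [-0.068 -0.032 -0.02  -0.014] |y|min 0.0 tip pts [ 0.011  0.005 -0.018]
0.0 -0.00012517619637791595 -1 11311 x -0.011 z max [-0.069 -0.032 -0.02  -0.014] |y|min 0.0 tip pts [ 0.011 -0.005 -0.018]
7.7333
```

View pics/w3.png

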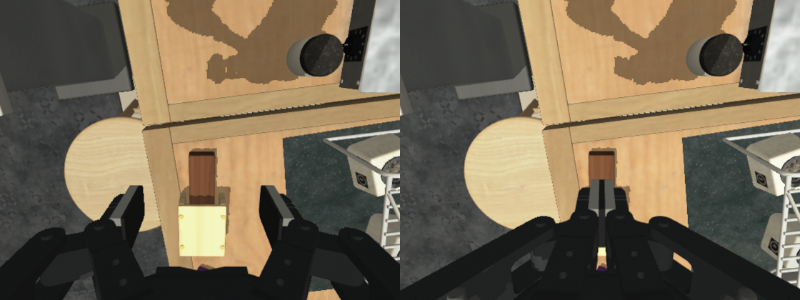

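The two frames settle it. The real fingertips are at tool z≈-0.014 (closed) to -0.018 (open 70 mm), not the declared +0.025. The reported TCP is therefore about 39 mm beyond the stated place, while x and y are centred. That explains closing above the pin. I'll correct z by 39 mm and descend guarded to confirm.

```bash
cat >> h.py <<'E'
OFF=-.039   # measured: real fingers are 39 mm shorter than the declared TCP; add to nominal TCP heights
Z=lambda p,z:[p[0],p[1],z+OFF]
a0=np.radians(82.75);u0=np.array([np.cos(a0),np.sin(a0),0])
E
python3 - <<'E'
from h import *
q=quat(a0);g=np.array([.4678,-.3018,0])
command_gripper(.07)
r.reach(Z(g,.10),q)
r.move_straight(Z(g,.045),q,speed=.12,max_force=12)
print(r.move_straight(Z(g,.025),q,speed=.04,max_force=8))
command_gripper(.03,60)
s=r.read_state();print(s["grip_width"],s["grip_force"],s["eef_pos"],s["contact_force"])
if s["grip_width"]>.038:
    z=s["eef_pos"][2]-OFF
    r.move_straight(Z(g,z+.003),q,speed=.1)
    e=g+.15*u0
    print(r.move_straight(Z(e,z+.003),q,speed=.15,max_force=25))
    print("w",r.read_state()["grip_width"])
    r.move_straight(Z(e,z+.0005),q,speed=.1)
    command_gripper(.07)
    r.move_straight(Z(e-.05*u0,.28),q,speed=.3)
    im,d,P=cloud("wrist");save("w4",im)
    k=(P[...,2]>.016)&(P[...,2]<.033)&(im[...,0].astype(int)<150)&(im[...,0]>1.3*im[...,2])
    k=cv2.morphologyEx(k.astype(np.uint8),cv2.MORPH_OPEN,np.ones((5,5)))
    n,l,st,_=cv2.connectedComponentsWithStats(k)
    for i in range(1,n):
      if st[i,4]>300: print(st[i],rect(P,l==i))
print(r.read_state()["time_s"])
E
```

```text
False
0.04300651448807511 67.08730158687104 [ 0.46867322 -0.3025504  -0.01224763] [-1.04355018  0.78815361 10.48809057]
False
w 0.042693517343506994
[ 263   83   43  157 5960] (((481.18011474609375, -197.6333770751953), (169.24771118164062, 44.04654312133789), 82.24256896972656), np.float64(0.024529214127098395))
13.9917
```

The pin was grasped and pulled out. It now lies flat, with its middle at (0.481,-0.198) and axis at 82.2°; size 169x44 checks. Next, a closer look at the clamp.

```bash
python3 - <<'E'
from h import *
r.reach([.488,.17,.26],quat(a0))
im,d,P=cloud("wrist");save("w5",im);np.save("w5.npy",P)
x,y,z=P[...,0],P[...,1],P[...,2]
c=(abs(x-.493)<.07)&(y>.13)&(y<.34)&(d>.2)
for n,lo,hi in (("bar",.128,.15),("arm",.088,.1),("foot",.004,.02),("hub",.1,.112)):
    k=(c&(z>lo)&(z<hi)).astype(np.uint8); k=cv2.morphologyEx(k,cv2.MORPH_OPEN,np.ones((3,3)))
    print(n,k.sum(),rect(P,k>0))
print(r.read_state()["joint_positions"],r.read_state()["time_s"])
E
```

```text
bar 1402 (((493.5461730957031, 197.18609619140625), (64.12003326416016, 14.02511215209961), 66.64405059814453), np.float64(0.14005213780928927))
arm 2717 (((498.2201232910156, 246.714599609375), (62.617637634277344, 37.22890853881836), 83.89396667480469), np.float64(0.0923788450701154))
foot 3197 (((501.730712890625, 279.02459716796875), (67.70912170410156, 83.57577514648438), 84.43402862548828), np.float64(0.008609089546499693))
hub 1283 (((493.9389343261719, 198.35269165039062), (43.22378921508789, 47.13947296142578), 69.48091888427734), np.float64(0.10650308651113777))
[ 1.84863393e-01  2.99154432e-01  1.47789483e+00 -3.39998893e-04
  1.36489485e+00  3.12949822e-01] 15.4333
```

View pics/w5.png

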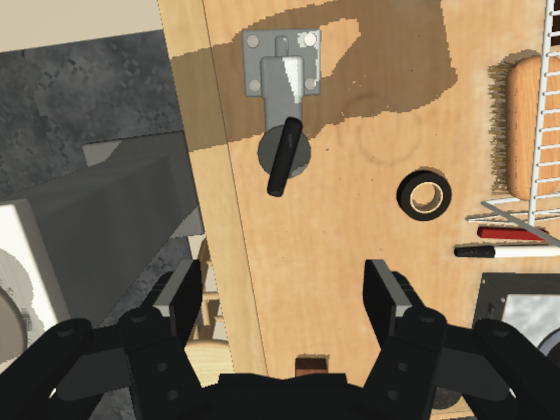

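Clamp: the bar centre is at (0.4935,0.197), angle 66.6°. The arm and foot lie along 84.4°, so the knob reads about 0.31, which fits its range. In the picture the knob is at (284,157), the post and foot at (282,62), and the tape at (425,195). The path into the open side is clear, so I'll carry the pin in.

```bash
cat >> h.py <<'E'
ac=np.radians(84.4);uc=np.array([np.cos(ac),np.sin(ac),0]);ax=np.array([.4935,.1968,0])
E
python3 - <<'E'
from h import *
a=np.radians(82.4);u=np.array([np.cos(a),np.sin(a),0]);q=quat(a);qc=quat(ac)
g=np.array([.4812,-.1976,0])-.042*u
r.reach(Z(g,.09),q)
r.move_straight(Z(g,.05),q,speed=.12,max_force=12)
print(r.move_straight(Z(g,.0255),q,speed=.04,max_force=8))
command_gripper(.03,90)
s=r.read_state();print(s["grip_width"],s["eef_pos"]);z=s["eef_pos"][2]-OFF
r.move_straight(Z(g,z+.04),q,speed=.15)
t=ax-(.055+.042)*uc
b=t-.10*uc
r.reach(Z(b,z+.04),qc)
r.move_straight(Z(b,z+.004),qc,speed=.1)
im,d,P=cloud("wrist");save("w6",im);np.save("w6.npy",P)
k=(P[...,2]>.012)&(P[...,2]<.045)&(im[...,0].astype(int)<150)&(im[...,0]>1.3*im[...,2])&(d>.1)
k=cv2.morphologyEx(k.astype(np.uint8),cv2.MORPH_OPEN,np.ones((5,5)))
n,l,st,_=cv2.connectedComponentsWithStats(k);i=1+np.argmax(st[1:,4])
Q=P[l==i];print(rect(P,l==i)); s_=(Q-b)@uc
for lo in np.arange(-.05,.16,.02):
    w=(s_>lo)&(s_<lo+.02)
    if w.sum()>20: print(lo.round(2),np.median(Q[w,2]).round(4))
print("expected tail",(t-.1*uc+.127*uc),"max s",s_.max(),r.read_state()["time_s"])
E
```

```text
False
0.04249772801401775 [ 0.47649503 -0.23973808 -0.01212817]
(((477.6912536621094, 45.00565719604492), (117.05795288085938, 46.68551254272461), 84.26721954345703), np.float64(0.028516198046157452))
-0.03 0.0283
-0.01 0.0285
0.01 0.0285
0.03 0.0285
0.05 0.0285
0.07 0.0285
0.09 0.0285
expected tail [0.4866692  0.12713408 0.        ] max s 0.1028979396696476 20.65
```

View pics/w6.png

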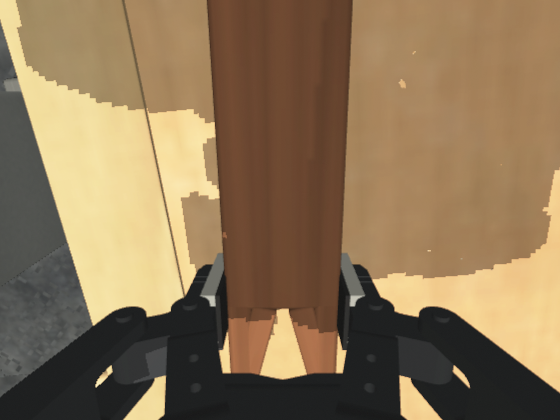

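The pin is level in the grip, with its top at 28.5 mm and its centreline within 1 mm of the clamp axis line. The notch tip shows between the pads at row 308, as planned. Sliding it in.

```bash
python3 - <<'E'
from h import *
qc=quat(ac); z=-.01213-OFF; t=ax-.097*uc; b=t-.1*uc
r.move_straight(Z(b,z+.003),qc,speed=.05)
print(r.move_straight(Z(t,z+.003),qc,speed=.08,max_force=12))
print(r.move_straight(Z(t,z+.0003),qc,speed=.03,max_force=10))
command_gripper(.07)
r.move_straight(Z(t,.10),qc,speed=.15)
r.move_straight([*(ax-.06*uc)[:2],.26],qc,speed=.25)
im,d,P=cloud("wrist");save("w7",im);np.save("w7.npy",P)
x,y,zz=P[...,0],P[...,1],P[...,2]
k=(zz>.015)&(zz<.033)&(im[...,0].astype(int)<150)&(im[...,0]>1.3*im[...,2])&(d>.2)
k=cv2.morphologyEx(k.astype(np.uint8),cv2.MORPH_OPEN,np.ones((5,5)))
n,l,st,_=cv2.connectedComponentsWithStats(k);i=1+np.argmax(st[1:,4]);Q=P[l==i]
print("pin",rect(P,l==i)); s=(Q-ax)@uc; n_=np.array([-uc[1],uc[0],0]);print("notch end s",s.min(),"lat",((Q-ax)@n_)[s<-.08].mean())
c=(abs(x-.493)<.07)&(y>.13)&(y<.34)&(d>.2)
for nm,lo,hi in (("bar",.128,.15),("foot",.004,.02)):
    k=cv2.morphologyEx((c&(zz>lo)&(zz<hi)).astype(np.uint8),cv2.MORPH_OPEN,np.ones((3,3)));print(nm,k.sum(),rect(P,k>0))
print(r.read_state()["time_s"],r.read_state()["joint_positions"])
E
```

```text
False
False
pin (((485.8222351074219, 112.02241516113281), (109.49717712402344, 43.840545654296875), 84.96807098388672), np.float64(0.024523246997370213))
notch end s -0.1396728738220077 lat -0.001186009346857353
bar 1523 (((493.6101989746094, 197.25311279296875), (63.89263153076172, 13.951364517211914), 66.54893493652344), np.float64(0.14007742137030316))
foot 2727 (((501.6726379394531, 275.699951171875), (61.37788009643555, 84.16551971435547), 84.23269653320312), np.float64(0.008678969977076428))
24.575 [ 1.22268020e-01  2.81358534e-01  1.50767065e+00 -7.64715751e-05
  1.35641869e+00  2.20260267e-01]
```

View pics/w7.png

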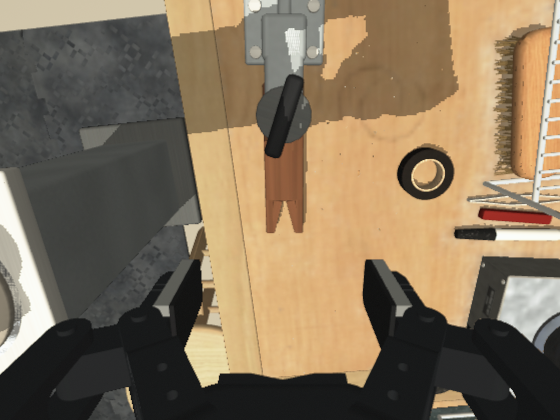

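The pin lies flat. Its notch end is 139.7 mm in front of the axis (140 wanted), about 1 mm off laterally, and aligned within about 0.7°. The knob is untouched. Next I'll turn the knob from 0.31 to 3.45 in one grip, in stages.

```bash
python3 - <<'E'
from h import *
k=np.array([.4936,.1971,0]); a=np.radians(66.6+180)
command_gripper(.045)
r.reach([k[0],k[1],.22],quat(a))
print(r.read_state()["joint_positions"].__repr__())
print(r.move_straight(Z(k,.137),quat(a),speed=.1,max_force=10))
command_gripper(.005,50)
s=r.read_state();print(s["grip_width"],s["eef_pos"],np.round(s["contact_force"],1))
q=np.array(s["joint_positions"]);q0=q[5]
for th in (1.0,1.8,2.6,3.451):
    q[5]=q0+(th-.31); r.movej(q); s=r.read_state()
    print(th,np.round(s["contact_force"],1),np.round(s["torque"],2),s["grip_width"],np.round(s["eef_pos"],4),round(s["joint_positions"][5]-q0,3),s["time_s"])
E
```

```text
array([ 2.35591678e-01,  3.54789936e-01,  1.50831133e+00, -2.73301836e-05,
        1.27838041e+00, -2.49710133e+00])
False
0.013111979411744369 [0.49360783 0.19723598 0.09853765] [-2.   0.3  5.7]
1.0 [ 1.9 -3.7 -0.1] [-0.59 -0.33 -0.18] 0.013120908781962135 [0.4941 0.1968 0.0986] 0.688 29.7
1.8 [ 2.9 -7.6  0.4] [-1.3  -0.41 -0.16] 0.013185085715893198 [0.4941 0.1959 0.0985] 1.489 30.4833
2.6 [  1.2 -10.9   2.8] [-1.67  0.01 -0.08] 0.01339001034748795 [0.4936 0.1953 0.0986] 2.289 31.2667
3.451 [ -2.  -11.5   5.7] [-1.61  0.39 -0.12] 0.013029062319601476 [0.4926 0.1953 0.0986] 3.14 32.0917
```

```bash
python3 - <<'E'
from h import *
s=r.read_state();p=s["eef_pos"]
command_gripper(.045); r.move_straight([p[0],p[1],.2],speed=.15)
r.reach([*(ax-.06*uc)[:2],.26],quat(ac))
im,d,P=cloud("wrist");save("w8",im)
x,y,zz=P[...,0],P[...,1],P[...,2]
k=(zz>.015)&(zz<.033)&(im[...,0].astype(int)<150)&(im[...,0]>1.3*im[...,2])&(d>.2)
k=cv2.morphologyEx(k.astype(np.uint8),cv2.MORPH_OPEN,np.ones((5,5)))
n,l,st,_=cv2.connectedComponentsWithStats(k);i=1+np.argmax(st[1:,4]);Q=P[l==i]
print("pin",rect(P,l==i),((Q-ax)@uc).min())
c=(abs(x-.493)<.07)&(y>.13)&(y<.34)&(d>.2)
for nm,lo,hi in (("bar",.128,.15),("foot",.004,.02)):
    k=cv2.morphologyEx((c&(zz>lo)&(zz<hi)).astype(np.uint8),cv2.MORPH_OPEN,np.ones((3,3)));print(nm,rect(P,k>0))
print(r.read_state()["time_s"])
im,d,P=cloud("scene"); A=cv2.resize(im[200:380,130:310],(400,400));save("s8",np.hstack([A,cv2.resize(cloud("wrist")[0],(400,300))[:300] if 0 else cv2.resize(cv2.imread("pics/w8.png")[...,::-1],(400,400))]))
E
```

```text
pin (((498.81109619140625, 112.29766845703125), (109.38385772705078, 17.060894012451172), 85.07540130615234), np.float64(0.02454653384111717)) -0.13818250069702612
bar (((493.650146484375, 197.17800903320312), (63.76576614379883, 13.990334510803223), 66.54193115234375), np.float64(0.1401289035865072))
foot (((501.64141845703125, 276.0862731933594), (62.91607666015625, 84.14354705810547), 83.97344970703125), np.float64(0.008752407621142988))
33.8583
```

View pics/s8.png

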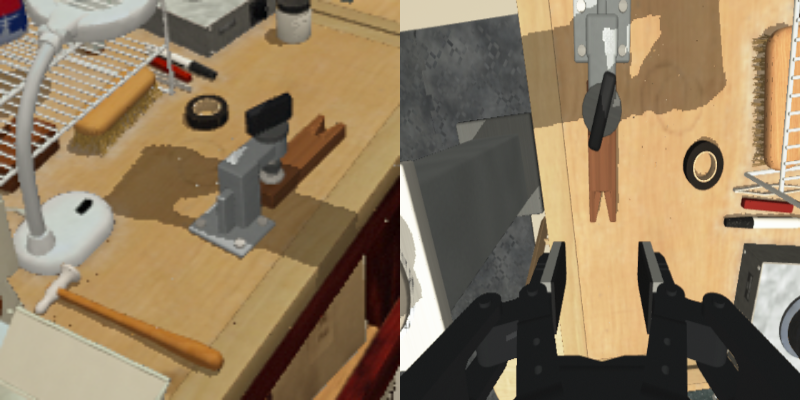

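The scene view shows the pad resting on the pin's tail and the notched end pointing out of the open side. The bar is back at 66.5°, exactly half a turn on, so the knob is at about 3.45. The tape and hammer are in place and the gripper is clear, so I'm handing in.

```bash
python3 -c "
from h import *
print(r.finish_job())"
```

```text
the job is handed in; nothing more can be done
None
```

The job is handed in at about 34 s of the 67 s limit: the pin lies flat with its tail under the pad and notched end straight out, about 1 mm off line, and the knob was turned to about 3.45 (a quarter turn past the given touch point, judged by angle rather than felt). The first grasp missed because the fingers are about 39 mm shorter than stated; the pin did not move, and I corrected for it.

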